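# Mount a chromatography column in its inclined flushing stand

### The arm

A 6-joint arm with a two-finger parallel gripper is mounted at the origin on a cart in front of the work surface, level with it; the furniture and walls round the work are solid. World frame = base frame: x ahead of the robot, y to its left, z up, the work surface at z = 0. Lengths are in m, angles in rad, forces in N, time in s.
With the tool pointing down it reaches from about 0.25 to 0.775 m from the base axis. Payload 4 kg.
Tool frame: the origin (TCP) lies on the centre line of the jaws, within the pads' length; the fingertips stand robot.tips_ahead ahead of it and the grasp point (between the pads) lies 8 mm behind it (robot.tips_ahead is the distance from the TCP to the fingertips, in m); z points along the fingers, y is the line along which they close (so a half turn about z gives the same grasp; the last joint's range is limited). The gripper opens to 94 mm and grips with 3 to 60 N. Pads are 16 mm wide; open, the fingers measure 119 mm over their backs; the gripper's body (75 mm by 177 mm) begins 78 mm behind the grasp point.
Start: joints at [-1.205, 0.087, 1.371, -0, 1.684, -0.103], TCP at [0.248, -0.491, 0.217] pointing down, gripper open.
Joint ranges: [-3.1, 3.1], [-0.76, 2.03], [0.27, 2.55], [-1.08, 4.22], [0.17, 2.65], [-2.57, 2.57]. Speed limits (rad/s): [2.79, 2.79, 3.14, 3.14, 3.14, 3.14].

### API

Orientations are given as [roll, pitch, yaw] about the fixed x, y, z axes, in that order (R = Rz(yaw) Ry(pitch) Rx(roll)).
In Python, from bench import robot, snapshot, close_job, spotter gives the robot as it stands. The module is installed in compiled form; this text tells all that it offers.
- The arm moves only by the tool servo_tool, never from a script. Its argument "commands" is one flat list of numbers, 7 for each row, row after row: the shift along the tool's x, y, z in m, then the turn, a rotation vector about the tool's x, y, z in degrees, then the finger opening in m, from 0 to 0.094. In form: [x, y, z, ax, ay, az, grip, x, y, z, ax, ay, az, grip, ...]. A call has 1 to 10 rows; each row is the pose to reach, as a shift and turn from the pose commanded when the call began, along the tool's axes at that moment; what a row does not reach only later rows make up. A row lasts 1/8 s, in which the tool goes at most 62.5 mm and 10.7 degrees, less where a joint would pass 70% of its speed; a pose out of reach is approached as far as the arm can. A call with a gripper value outside its range is refused whole. The fingers move at their own pace and stop on an object; the grip force is fixed at half the most. Time passes only in rows, so rows that repeat a pose let the fingers close. It gives the time, the measured TCP pose, the force, the opening and the grip force at its end, in the units of the state.
- robot.get_obs(): the state, without advancing time (a new reading comes with each control period).
- snapshot(name): name is "scene" or "top"; returns a dict with "img" (400x640x3 uint8, blue, green, red), "camera_matrix" (3x3 intrinsics, pixels), "extrinsics" (4x4, takes a point from camera to world coordinates). Camera axes: x right, y down, z forward; pixel columns grow to the right and rows downward; lengths in m; the calibration is good to about 2 mm. A picture is of the moment at which its call begins. There is no depth.
- close_job(): hands the job in; it is judged then, once.
Trained networks look in a picture, given as the dict that the camera call returned (one of the last four; its "shot" number tells which), for a name from the list of things; names that differ only in an ending like _2 or _b are one class to them, and where a whole thing is asked for, a point or a joint stands for the part that bears it (a point fixed in the world has none). Each returns a list of dicts, best first, with "conf" (0 to 1); they miss things now and then, are a little off and sometimes report something else, mostly with a low value. They report only what shows in the picture. A call takes as long as a camera call.
- spotter.trace(name, picture): "region" (400x640 bool, what is visible of it) and "box" ([left, top, width, height] in pixels, round what is visible of it).
The state is a dict: "time": time; "joint_positions": joint angles; "qvel": joint speeds; "joint_torque": joint torques, N m; "tool_pos": TCP position; "ee_rot": TCP orientation; "wrist_force": force on the tool from outside, world axes, zero at the start; "wrist_torque": the same for the moment, N m; "width": finger opening in m; "finger_force": force on a finger pad.
Only numpy, scipy, OpenCV 4.12 (cv2) and the standard library are available. Lean on these libraries where they do the work, as an engineer would, in place of code of your own. Each camera call takes 0.05 s, during which the arm holds its last target. There are 200 camera calls.

### The job

Set up the steel chromatography column for flushing: pass its plain end (the end with the red ring) down through the steel guide ring of the inclined stand and push it fully home in the black seat below. Then press the red-tipped sprung clamp lever down over the column until it snaps over and stays down, let go of everything, and leave the folded hex key set and the other things on the bench where they are.

Things in the scene. Friction and masses are not known exactly. Their poses are not given: they have to be found in the camera images.
- column: Steel column, a round rod 180 mm long, 20 mm in diameter, 220 g, lying on the bench. Origin at mid-length on its axis (10 mm above the bench as it lies). x runs along the rod from the plain end (x = -90 mm; red ring at x = -53) to the nut end. Chamfer at the plain end: 14 to 20 mm over 5 mm. Six-sided nut, 20 mm across flats, x = 62 to 90. Paper label at x = 30 to 58.
- column_tip (a point): Centre of the column's plain end face, the end that goes into the stand (x = -90 mm of column).
- column_grip (a point): Good place to grip the column: on its axis, x = 22 mm of column. Once the column is home this point is 22 mm above the guide ring's mouth; everything from here to the nut stays free.
- stand_rail: Fixed holder for the column on a grey base plate (170 x 110 mm, top 16 mm above the bench). Origin: centre of the seat's floor, where the column's tip ends; x points up along the bore (30 degrees above horizontal), y across, z square to both, upward. Black seat: bore 23 mm, x = 0 to 20 mm, flared mouth. A rail lies under the bore at z = -25 to -37 mm, from x = -12 to 100 mm.
- eye (a point): Centre of the upper mouth of the steel guide ring, where the column enters (x = 90 mm, y = z = 0 of stand_rail). The ring reaches from x = 70 to 90 mm; bore 23 mm, mouth flared to about 35 mm, outside 46 mm.
- clamp_lever (a joint): Clamp lever, rad: 0 open (as it starts, arm raised 43 degrees), 0.75 fully down over the column. A spring returns it to 0 until about 0.45; beyond that it snaps to 0.75 and stays. About 6 N at the tab. In stand_rail its hinge runs along x at y = 36, z = 14 mm, x = 40; its tower spans x = 25 to 55, y = 16 to 46, up to z = 23 mm; the arm reaches over the bore to the -y side.
- lever_tab (a point): Middle of the upper face of the lever's red thumb tab (26 x 26 mm), 80 mm from the hinge. In the stand_rail frame at x = 40, y = -16, z = 75 mm when open; it moves on an arc round the hinge to x = 40, y = -44, z = 23 mm when down.
- hex_set: Folded hex key set, blue, 26 x 42 x 20 mm, loose on the bench behind the stand; it must stay where it is. Origin at the centre of its underside.

How it is judged:
By the outcome, as a careful person would: the job done as asked, in the order asked, and still so for the second after the job is handed in, with the robot touching nothing.
It also fails if it takes over 59 s, if anything falls off the work surface, if the arm or the gripper's body presses on something with over 40 N, if the wrist force passes 120 N, or if a joint passes its speed limit or range.

## Working session

There is one attempt and no reset: what is moved stays moved. The work goes in short steps, Python scripts to look and compute and a tool call to move; the robot and the scene stay as the last step left them, time stands still between calls to the robot, and variables do not carry over. Pictures are saved under pics/ and viewed, at most 10 in all, crops included, and the job is handed in when it is done.

Besides the shell and the picture viewer there is one more tool, called after "Emit:" in YAML: its name, and indented under it one key for each argument. servo_tool: Moves the arm, as the interface text tells. Its arguments: {"type":"object","properties":{"commands":{"type":"array","items":{"type":"number"}}},"required":["commands"]}

```bash
mkdir -p pics
cat > t.py <<'E'
from bench import robot, snapshot, spotter
import cv2,numpy as np
o=robot.get_obs()
print(robot.tips_ahead,{k:np.round(v,4) for k,v in o.items()})
ims=[]
for n in("scene","top"):
    s=snapshot(n); np.savez(f"pics/{n}0.npz",K=s["camera_matrix"],E=s["extrinsics"]); cv2.imwrite(f"pics/{n}0.png",s["img"])
    print(n,s["camera_matrix"].round(1).tolist(),s["extrinsics"].round(4).tolist())
    for t in("column","stand_rail","clamp_lever","hex_set"):
        for d in spotter.trace(t,s)[:2]: 
            print(t,round(d["conf"],2),d["box"]); np.save(f"pics/{n}_{t}.npy",d["region"]) if d["conf"]>.5 else 0
E
python3 t.py
```

```text
0.011 {'time': np.float64(0.0), 'joint_positions': array([-1.2051,  0.088 ,  1.3722, -0.    ,  1.6836, -0.1031]), 'qvel': array([ 0.0001, -0.0002,  0.0015, -0.0009,  0.0003,  0.0014]), 'joint_torque': array([-8.00000e-04, -3.40176e+01, -3.02430e+01,  7.17000e-02,
        3.30000e-02, -2.00000e-04]), 'tool_pos': array([ 0.2483, -0.4902,  0.2153]), 'ee_rot': array([-3.1394e+00, -2.0000e-04,  4.6880e-01]), 'wrist_force': array([-0.3338,  0.0576, -0.1066]), 'wrist_torque': array([ 0.0069, -0.0175, -0.0187]), 'finger_force': np.float64(0.0), 'width': np.float64(0.0941)}
scene [[406.0, 0.0, 320.4], [0.0, 406.0, 196.3], [0.0, 0.0, 1.0]] [[0.4389, -0.404, 0.8026, -0.1692], [-0.8985, -0.188, 0.3967, -0.651], [-0.0094, -0.8952, -0.4455, 0.4928], [0.0, 0.0, 0.0, 1.0]]
column 0.88 [320.7, 246.1, 84.8, 27.7]
stand_rail 0.76 [247.3, 198.6, 47.5, 53.1]
clamp_lever 0.44 [250.2, 193.9, 19.4, 23.1]
hex_set 0.72 [344.3, 211.8, 13.6, 13.2]
top [[410.8, 0.0, 320.8], [0.0, 410.8, 195.7], [0.0, 0.0, 1.0]] [[-0.0178, -0.9966, 0.0807, 0.4519], [-0.9998, 0.0168, -0.0133, -0.3076], [0.0119, -0.0809, -0.9966, 0.9748], [0.0, 0.0, 0.0, 1.0]]
column 0.78 [337.1, 186.9, 54.5, 57.2]
stand_rail 0.58 [258.3, 198.2, 36.7, 59.2]
clamp_lever 0.66 [259.8, 230.4, 30.1, 29.1]
hex_set 0.58 [256.0, 230.5, 32.3, 25.2]
hex_set 0.44 [318.0, 145.6, 18.9, 13.6]
```

View pics/scene0.png

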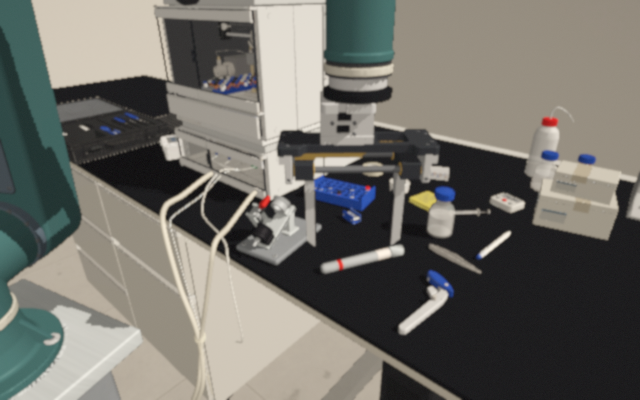

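View pics/top0.png

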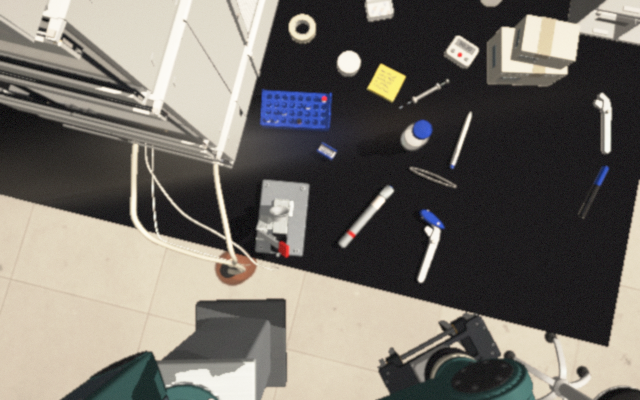

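The scene view shows the stand at about (278,230) and the column from (322,267) to (403,250). In the top view the stand's plate spans (257–310, 180–257), the red tab is at (285,250), and the column runs from (342,244), the ring end, to (390,188). I'll zoom in on both.

Run:
```python
import cv2,numpy as np
a=cv2.imread("pics/scene0.png")[185:275,225:325]; b=cv2.imread("pics/top0.png")[170:265,240:340]
f=lambda i:cv2.resize(i,None,fx=6,fy=6,interpolation=cv2.INTER_CUBIC)
cv2.imwrite("pics/c1.png",f(a));cv2.imwrite("pics/c2.png",f(b))
```

```text
(no output)
```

View pics/c1.png

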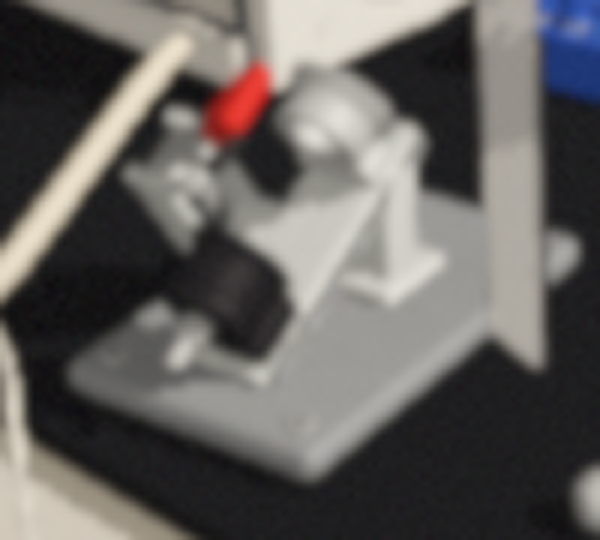

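View pics/c2.png

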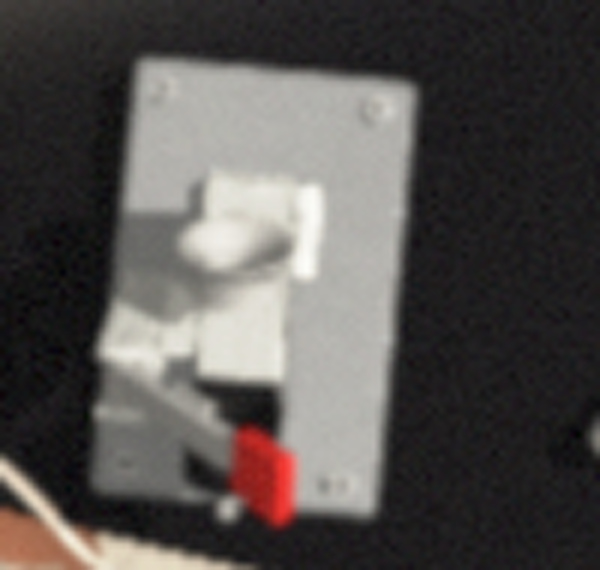

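The first crop shows the ring at crop (335,115), the black seat at (230,295) and the red tab at (238,103). In the second, the plate corners are (137,58), (415,82), (378,518) and (92,493), the rail's upper end is at (248,175) and the tab at (263,475). So the bore rises away from the robot, with the hinge on its left. Next I'll fit the poses in both views.

```bash
cat > fit.py <<'E'
import cv2,numpy as np
from scipy.optimize import least_squares
from scipy.spatial.transform import Rotation as Ro
C={n:dict(np.load(f"pics/{n}0.npz")) for n in("scene","top")}
I={n:cv2.imread(f"pics/{n}0.png").astype(int) for n in C}
def proj(n,P):
    E=np.linalg.inv(C[n]["E"]);p=np.atleast_2d(P)@E[:3,:3].T+E[:3,3];p=p@C[n]["K"].T;return p[:,:2]/p[:,2:]
def ray(n,uv,z):
    d=C[n]["E"][:3,:3]@np.linalg.inv(C[n]["K"])@np.r_[uv,1];o=C[n]["E"][:3,3];return o+d*(z-o[2])/d[2]
def bb(p):return np.r_[p.min(0),p.max(0)]
def Rst(yaw):return (Ro.from_euler("z",yaw)*Ro.from_euler("y",-np.pi/6)).as_matrix()
def cyl(x0,x1,r):
    t=np.linspace(0,2*np.pi,60);return np.array([[x,r*np.cos(a),r*np.sin(a)] for x in(x0,x1) for a in t])
if __name__=="__main__":
    off=np.array([240,170]);cs=[ray("top",np.array(c)/6+off,.016) for c in((137,58),(415,82),(378,518),(92,493))]
    cs=np.array(cs);print("plate",cs.round(4).tolist(),[np.linalg.norm(cs[i]-cs[i-1]).round(4) for i in range(4)])
    e=cs[0]+cs[1]-cs[2]-cs[3];yaw0=np.arctan2(e[1],e[0]);e2=cs[0]+cs[3]-cs[1]-cs[2];print("yaw",yaw0,np.arctan2(-e2[0],e2[1]),"centre",cs.mean(0))
    red={};col={}
    for n,w in(("scene",(255,190,275,215)),("top",(275,235,295,262))):
        b,g,r=[I[n][...,i] for i in range(3)];m=(r-np.maximum(g,b)>60);s=np.zeros_like(m);s[w[1]:w[3],w[0]:w[2]]=1
        y,x=np.nonzero(m&s);red[n]=np.r_[x.min()-.5,y.min()-.5,x.max()+.5,y.max()+.5];print("red",n,red[n])
    for n,w in(("scene",(315,240,410,278)),("top",(333,180,398,252))):
        m=np.zeros((400,640),np.uint8);v=I[n].max(2)>75;m[w[1]:w[3],w[0]:w[2]]=v[w[1]:w[3],w[0]:w[2]]
        k,l,st,_=cv2.connectedComponentsWithStats(m);j=1+np.argmax(st[1:,4]);y,x=np.nonzero(l==j)
        col[n]=np.r_[x.min()-.5,y.min()-.5,x.max()+.5,y.max()+.5];print("col",n,col[n],st[j,4])
    # column
    M=np.vstack([cyl(-.09,-.09,.007),cyl(-.085,.062,.01),cyl(.062,.09,.0108)])
    cp=lambda p:M@Ro.from_euler("z",p[2]).as_matrix().T+[p[0],p[1],.01]
    a=ray("top",(342,244),.01);b=ray("top",(390,188),.01);d=b-a
    f=lambda p:np.concatenate([bb(proj(n,cp(p)))-col[n] for n in C])
    q=least_squares(f,[*(a+b)[:2]/2,np.arctan2(d[1],d[0])],x_scale=[.01,.01,.1]);print("column",q.x,"res",q.fun.round(2))
    # stand
    t=np.array([0,-.729,.684]);nn=np.array([0,.684,.729])
    tab=np.array([np.array([.04,-.016,.075])+i*.013*np.array([1,0,0])+j*.013*t-k*nn for i in(-1,1) for j in(-1,1) for k in(0,.005)])
    ring=cyl(.07,.09,.023)
    W=lambda p,P:P@Rst(p[3]).T+p[:3]
    def g(p):
        r=[bb(proj(n,W(p,tab)))-red[n] for n in C]
        rs=bb(proj("scene",W(p,ring)));r.append(rs[:3]-(np.array([275,65,395])/6+[225,185,225]))
        r.append(proj("top",W(p,np.array([[.1,0,-.025]])))[0]-(281.7,199.2))
        r.append(bb(proj("top",W(p,ring)))[[0]]-(178/6+240))
        r.append([(p[3]-yaw0)*100])
        return np.concatenate(r)
    c=cs.mean(0);q=least_squares(g,[c[0]-.04,c[1],.06,yaw0],x_scale=[.01,.01,.01,.1],loss="soft_l1");p=q.x;print("stand",p,"res",g(p).round(2))
    R=Rst(p[3]);L=R.T@((cs-p[:3]).T);print("plate centre rel (yawed)",Ro.from_euler("z",-p[3]).apply(c-p[:3]))
    for n,o,fn in(("scene",(225,185),"o1"),("top",(240,170),"o2")):
        im=cv2.imread(f"pics/c{1 if n=='scene' else 2}.png")
        for P,cl in((ring[:60],(0,255,0)),(ring[60:],(0,255,0)),(cyl(0,.02,.018)[:60],(255,255,0)),(cyl(0.02,.02,.018)[:60],(255,255,0)),(tab[[0,2,6,4]],(255,0,0)),(np.array([[x,y,-.025] for x,y in((-.012,-.015),(.1,-.015),(.1,.015),(-.012,.015))]),(0,160,255)),(np.array([[.025,.016,.023],[.055,.016,.023],[.055,.046,.023],[.025,.046,.023]]),(255,0,255))):
            cv2.polylines(im,[((proj(n,W(p,P))-o+.5)*6).astype(np.int32)],True,cl,1)
        cv2.imwrite(f"pics/{fn}.png",im)
E
python3 fit.py; python3 -c "
import cv2,numpy as np
a=cv2.imread('pics/o1.png')[:520,:420];b=cv2.imread('pics/o2.png')[30:550,80:450];cv2.imwrite('pics/oo.png',np.hstack([a,b]))"
```

```text
plate [[0.5697, -0.1852, 0.016], [0.5584, -0.2937, 0.016], [0.3896, -0.2768, 0.016], [0.4012, -0.1668, 0.016]] [np.float64(0.1694), np.float64(0.1091), np.float64(0.1696), np.float64(0.1106)]
yaw -0.10423118915683131 -0.10408933176156569 centre [ 0.47974598 -0.23064487  0.016     ]
red scene [258.5 194.5 269.5 208.5]
red top [277.5 240.5 289.5 257.5]
col scene [320.5 239.5 404.5 273.5] 1055
col top [338.5 184.5 394.5 247.5] 757
column [ 0.48211764 -0.42484496 -0.71458813] res [ 0.73  3.87 -0.81  0.06  0.26 -1.33 -1.23 -0.69]
stand [ 0.41729163 -0.22364922  0.04793067 -0.106479  ] res [-0.63  0.    1.46  0.89  0.72 -0.44 -0.57 -0.26 -2.05 -1.2   1.26  0.14
  1.22 -0.48 -0.22]
plate centre rel (yawed) [ 0.06284412 -0.00031851 -0.03193067]
```

View pics/oo.png

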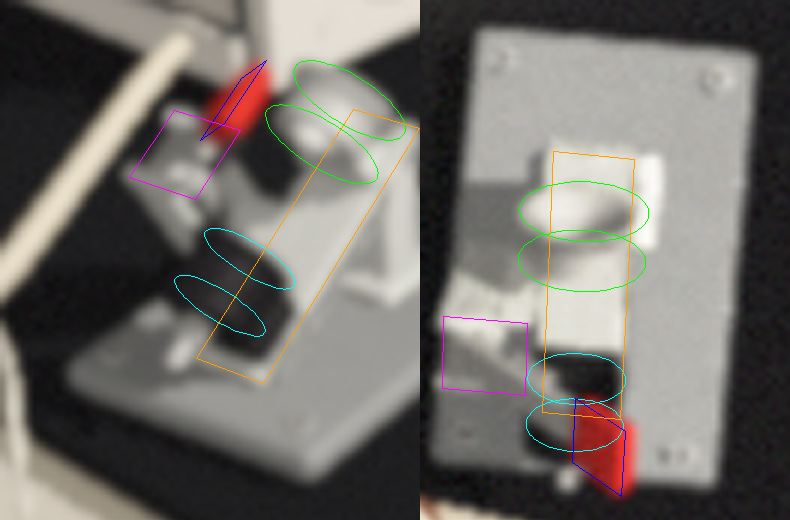

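The overlay fits within a pixel or two. I'll correct the crop's half-pixel offset, refit, and work out the grasp.

```bash
python3 - <<'E'
s=open("fit.py").read()
s=s.replace("off=np.array([240,170])","off=np.array([240,170])-.42").replace("/6+[225,185,225])","/6+[225,185,225]-.42)").replace("(281.7,199.2)","(281.3,198.8)").replace("(178/6+240)","(178/6+239.58)")
s=s.replace('f=lambda p:np','f=lambda p:np.delete(np').replace("-col[n] for n in C])","-col[n] for n in C]),1)")
s=s.replace("    R=Rst(p[3]);L","    print('plate corners scene crop',((proj('scene',cs)-(225,185)+.5)*6).round(0).tolist())\n    R=Rst(p[3]);L")
open("fit.py","w").write(s)
E
cat > go.py <<'E'
import numpy as np,sys
from scipy.spatial.transform import Rotation as Ro
from bench import robot
def delta(pos,R):
    o=robot.get_obs();T=Ro.from_euler("xyz",o["ee_rot"]).as_matrix()
    print("t",round(float(o["time"]),2),"shift mm",(T.T@(np.array(pos)-o["tool_pos"])*1e3).round(1),"turn deg",np.degrees(Ro.from_matrix(T.T@R).as_rotvec()).round(2),"pos",o["tool_pos"].round(4),"F",o["wrist_force"].round(1),"w",round(float(o["width"]),4),"q",o["joint_positions"].round(2))
E
python3 fit.py
python3 - <<'E'
from go import *
from fit import ray
import cv2
p=np.array([.482,-.425]);a=-.7146
g=p+.022*np.array([np.cos(a),np.sin(a)])
delta([*g,.10],Ro.from_euler("xyz",[np.pi,0,a]).as_matrix())
for n,uv in(("scene",(341,265)),("top",(350,235))): # red ring
    print(ray(n,uv,.012),p-.053*np.array([np.cos(a),np.sin(a)]))
E
```

```text
plate [[0.5707, -0.1842, 0.016], [0.5594, -0.2927, 0.016], [0.3906, -0.2759, 0.016], [0.4022, -0.1659, 0.016]] [np.float64(0.1694), np.float64(0.1091), np.float64(0.1696), np.float64(0.1106)]
yaw -0.1041402803708214 -0.10408479196077013 centre [ 0.48074042 -0.22967775  0.016     ]
red scene [258.5 194.5 269.5 208.5]
red top [277.5 240.5 289.5 257.5]
col scene [320.5 239.5 404.5 273.5] 1055
col top [338.5 184.5 394.5 247.5] 757
column [ 0.47974332 -0.4257659  -0.74166495] res [ 0.25 -0.16  0.21 -0.06  0.24 -0.09 -0.29]
stand [ 0.41738048 -0.22324314  0.04797347 -0.10502648] res [-0.77 -0.08  1.31  0.81  0.53 -0.48 -0.78 -0.32 -1.81 -0.85  1.5   0.29
  1.57 -0.29 -0.09]
plate corners scene crop [[354.0, 169.0], [582.0, 240.0], [314.0, 462.0], [66.0, 366.0]]
plate centre rel (yawed) [ 0.06368537  0.00024309 -0.03197347]
t 0.5 shift mm [246.3  67.3 116.5] turn deg [ 0.  -0.  67.8] pos [ 0.2485 -0.4907  0.2165] F [ 0.1 -0.4 -0.3] w 0.0943 q [-1.21  0.09  1.37 -0.    1.68 -0.1 ]
[ 0.4395364 -0.3940399  0.012    ] [ 0.44196616 -0.39026829]
[ 0.43674204 -0.38710553  0.012     ] [ 0.44196616 -0.39026829]
```

```bash
cat > c.py <<'E'
from go import *
p=np.array([.4797,-.4258]);a=-.7417
g=p+.022*np.array([np.cos(a),np.sin(a)]);print(g)
delta([*g,float(sys.argv[1])],Ro.from_euler("xyz",[np.pi,0,a]).as_matrix())
E
python3 c.py .06
```

```text
[ 0.49592107 -0.44066193]
t 0.5 shift mm [243.3  67.2 156.5] turn deg [ 0.   -0.   69.36] pos [ 0.2485 -0.4907  0.2165] F [ 0.1 -0.4 -0.3] w 0.0943 q [-1.21  0.09  1.37 -0.    1.68 -0.1 ]
```

Emit:
servo_tool:
  commands: [0.243,0.067,0.1,0,0,69.4,0.06,0.243,0.067,0.1,0,0,69.4,0.06,0.243,0.067,0.1,0,0,69.4,0.06,0.243,0.067,0.1,0,0,69.4,0.06,0.243,0.067,0.1,0,0,69.4,0.06,0.243,0.067,0.1,0,0,69.4,0.06,0.243,0.067,0.1,0,0,69.4,0.06,0.243,0.067,0.1,0,0,69.4,0.06,0.243,0.067,0.157,0,0,69.4,0.06,0.243,0.067,0.157,0,0,69.4,0.06]

```text
time: 1.75
tool_pos: [0.4925, -0.4376, 0.0537]
ee_rot: [-3.141, 0.012, -0.741]
wrist_force: [-0.7, 0.8, -1.0]
width: 0.06
finger_force: 0.0
```

```bash
python3 c.py .0135; python3 -c "
from bench import snapshot;import cv2,numpy as np
a=snapshot('scene')['img'][180:330,270:470];b=snapshot('top')['img'][140:290,290:440]
cv2.imwrite('pics/g1.png',np.hstack([cv2.resize(a,None,fx=2.2,fy=2.2),cv2.resize(b,None,fx=2.2,fy=2.2)]))"
```

```text
[ 0.49592107 -0.44066193]
t 1.75 shift mm [ 5.1 -0.1 40.1] turn deg [-0.05  0.7   0.03] pos [ 0.4925 -0.4376  0.0537] F [-0.7  0.8 -1. ] w 0.06 q [-0.81  0.41  1.3  -0.    1.44  1.5 ]
```

View pics/g1.png

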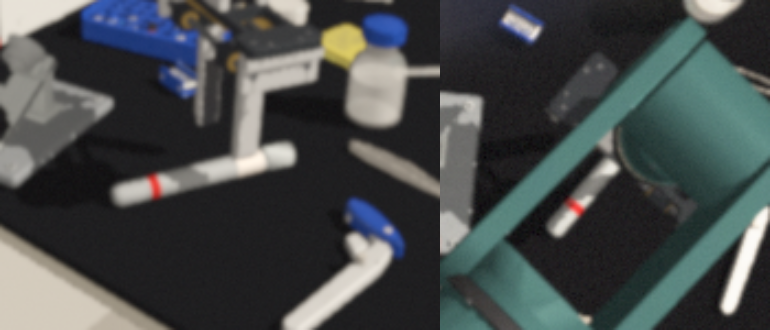

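The fingers straddle the column just short of the label (about (240,150) on the left), as planned. Now I'll descend and close.

Emit:
servo_tool:
  commands: [0.003,0,0.02,0,0,0,0.06,0.003,0,0.035,0,0,0,0.06,0.003,0,0.038,0,0,0,0.06,0.003,0,0.038,0,0,0,0.06]

```text
time: 2.35
tool_pos: [0.4976, -0.4425, 0.0211]
ee_rot: [-3.142, 0.001, -0.742]
wrist_force: [0.5, -0.1, 0.7]
width: 0.06
finger_force: 0.0
```

```bash
python3 c.py .0135
```

```text
[ 0.49592107 -0.44066193]
t 2.35 shift mm [-2.5 -0.2  7.6] turn deg [-0.    0.04 -0.04] pos [ 0.4976 -0.4425  0.0211] F [ 0.5 -0.1  0.7] w 0.06 q [-0.81  0.45  1.32 -0.    1.37  1.5 ]
```

Emit:
servo_tool:
  commands: [-0.0025,0,0.007,0,0,0,0.06,-0.0025,0,0.007,0,0,0,0.06,-0.0025,0,0.007,0,0,0,0.0,-0.0025,0,0.007,0,0,0,0.0,-0.0025,0,0.007,0,0,0,0.0,-0.0025,0,0.007,0,0,0,0.0,-0.0025,0,0.007,0,0,0,0.0]

```text
time: 3.22
tool_pos: [0.4961, -0.441, 0.0146]
ee_rot: [-3.141, -0.0, -0.742]
wrist_force: [0.0, 0.8, 0.5]
width: 0.0193
finger_force: 30.0
```

```bash
python3 c.py .0135
```

```text
[ 0.49592107 -0.44066193]
t 3.23 shift mm [-0.3 -0.1  1.1] turn deg [-0.01 -0.01 -0.04] pos [ 0.4961 -0.441   0.0146] F [0.  0.8 0.5] w 0.0193 q [-0.81  0.45  1.34  0.    1.36  1.5 ]
```

```bash
cat > s.py <<'E'
from go import *
from fit import Rst
ST=np.array([.4174,-.2232,.048]);YAW=-.105
def tgt(tipx,y=0,z=0,cx=.022,h=.0046):
    R=Rst(YAW); return ST+R@np.array([tipx+.09+cx,y,z+h]),R@np.diag([1,-1,-1.])
if __name__=="__main__":
    p,R=tgt(*map(float,sys.argv[1:]));print(p.round(4));delta(p,R)
E
python3 s.py .13
```

```text
[ 0.6235 -0.2449  0.173 ]
t 3.23 shift mm [ -38.6 -230.6 -158.3] turn deg [  9.55  28.95 -35.67] pos [ 0.4961 -0.441   0.0146] F [0.  0.8 0.5] w 0.0193 q [-0.81  0.45  1.34  0.    1.36  1.5 ]
```

Emit:
servo_tool:
  commands: [0,0,-0.05,0,0,0,0,0,0,-0.1,0,0,0,0,0,0,-0.15,0,0,0,0,0,0,-0.2,0,0,0,0,0,0,-0.2,0,0,0,0]

```text
time: 3.85
tool_pos: [0.4975, -0.4427, 0.2205]
ee_rot: [3.141, -0.011, -0.742]
wrist_force: [-0.5, -0.3, -2.7]
width: 0.019
finger_force: 30.0
```

```bash
python3 s.py .14
```

```text
[ 0.6321 -0.2458  0.178 ]
t 3.85 shift mm [ -34.3 -236.1   41.9] turn deg [  9.8   28.38 -35.59] pos [ 0.4975 -0.4427  0.2205] F [-0.5 -0.3 -2.7] w 0.019 q [-0.81  0.34  1.06 -0.    1.73  1.5 ]
```

Emit:
servo_tool:
  commands: [-0.034,-0.08,0,9.8,28.4,-35.6,0,-0.034,-0.12,0,9.8,28.4,-35.6,0,-0.034,-0.16,0,9.8,28.4,-35.6,0,-0.034,-0.2,0,9.8,28.4,-35.6,0,-0.034,-0.236,0,9.8,28.4,-35.6,0,-0.034,-0.236,0.02,9.8,28.4,-35.6,0,-0.034,-0.236,0.04,9.8,28.4,-35.6,0,-0.034,-0.236,0.04,9.8,28.4,-35.6,0,-0.034,-0.236,0.04,9.8,28.4,-35.6,0]

```text
time: 4.97
tool_pos: [0.63, -0.244, 0.1733]
ee_rot: [-3.133, -0.514, -0.11]
wrist_force: [-0.6, 0.3, -1.7]
width: 0.0193
finger_force: 30.0
```

```bash
python3 s.py .14
cat > look.py <<'E'
from s import *
from fit import proj,cyl
from bench import snapshot
import cv2
def look(fn,tipx,ov=True):
    out=[]
    for n,(x,y,w,h) in(("scene",(235,150,110,110)),("top",(240,120,110,145))):
        im=snapshot(n)["img"];k=600/145 if n=="top" else 450/110
        c=cv2.resize(im[y:y+h,x:x+w],None,fx=k,fy=k,interpolation=cv2.INTER_CUBIC)
        if ov:
            W=lambda P:np.array(P)@Rst(YAW).T+ST
            for P,cl in((cyl(.09,.09,.023)[:60],(0,255,0)),(cyl(tipx,tipx,.007)[:60],(0,255,255)),([[0,0,0],[.25,0,0]],(255,255,0))):
                cv2.polylines(c,[((proj(n,W(P))-(x,y)+.5)*k).astype(np.int32)],False,cl,1)
        out.append(cv2.copyMakeBorder(c,0,600-c.shape[0],0,0,cv2.BORDER_CONSTANT) if c.shape[0]<600 else c[:600])
    im=np.hstack(out)[:, :800];cv2.imwrite(fn,im);print(im.shape)
if __name__=="__main__": look(sys.argv[1],float(sys.argv[2]))
E
python3 look.py pics/l1.png .14
```

```text
[ 0.6321 -0.2458  0.178 ]
t 4.97 shift mm [ 4.3  1.6 -2.9] turn deg [-0.38  0.55 -0.23] pos [ 0.63   -0.244   0.1733] F [-0.6  0.3 -1.7] w 0.0193 q [-0.57  0.05  1.59  0.26  1.06  1.03]
(600, 800, 3)
```

View pics/l1.png

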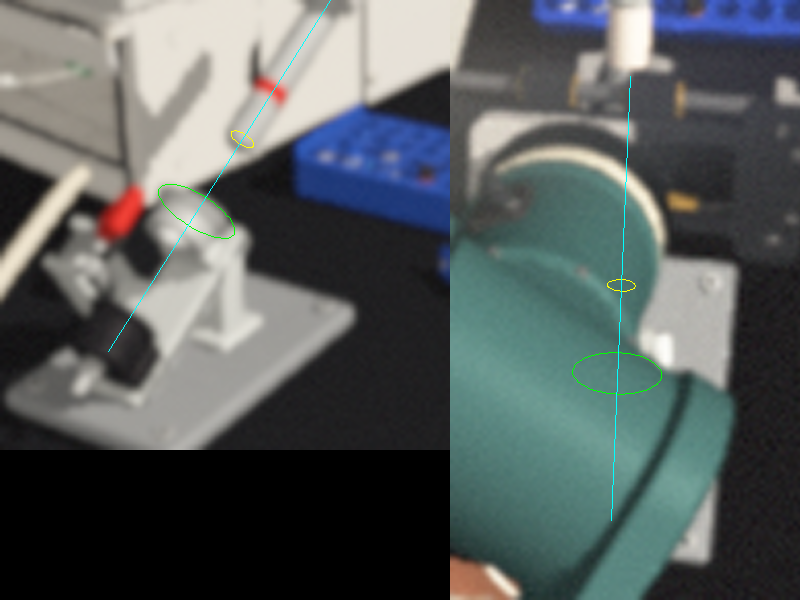

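Left: the column's tip is at (241,138), on the predicted bore axis and above the ring at (196,212). Right: the arm hides the ring, but the white nut end at (630,40) is in line. I'll correct the small errors and start in.

Emit:
servo_tool:
  commands: [0.0,0.0015,-0.003,-0.4,0.5,-0.2,0,-0.015,0.0015,-0.003,-0.4,0.5,-0.2,0,-0.035,0.0015,-0.003,-0.4,0.5,-0.2,0,-0.035,0.0015,-0.003,-0.4,0.5,-0.2,0,-0.035,0.0015,-0.003,-0.4,0.5,-0.2,0]

```text
time: 5.7
tool_pos: [0.5993, -0.2426, 0.1612]
ee_rot: [3.14, -0.527, -0.105]
wrist_force: [-0.9, 0.6, -1.8]
width: 0.019
finger_force: 30.0
```

```bash
python3 s.py .10; python3 look.py pics/l2.png .10
```

```text
[ 0.5977 -0.2422  0.158 ]
t 5.7 shift mm [-3.  -0.3  2. ] turn deg [ 0.1  -0.18  0.01] pos [ 0.5993 -0.2426  0.1612] F [-0.9  0.6 -1.8] w 0.019 q [-0.6  -0.02  1.68  0.28  1.02  0.99]
(600, 800, 3)
```

View pics/l2.png

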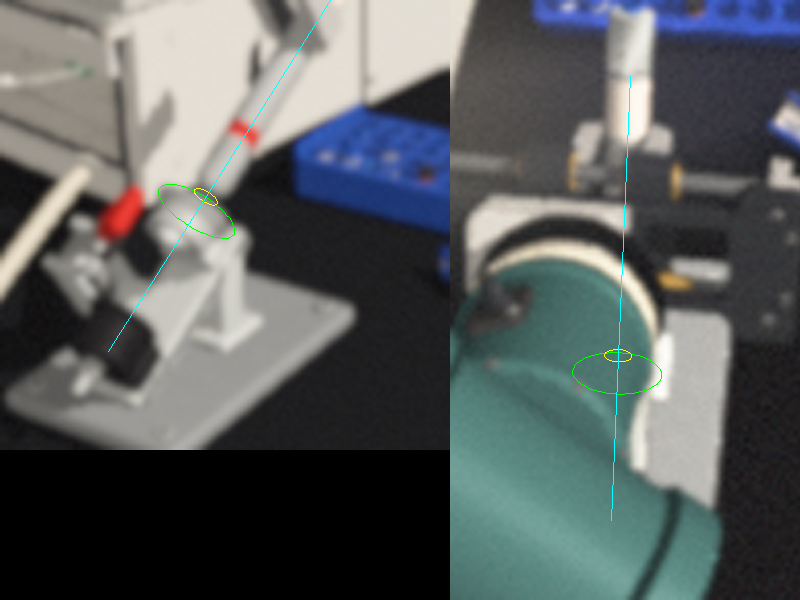

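The tip at (217,188) is just above the ring mouth at (197,212) and centred. I'll push in with force checks.

Emit:
servo_tool:
  commands: [-0.008,0,0.002,0,0,0,0,-0.013,0,0.002,0,0,0,0,-0.018,0,0.002,0,0,0,0,-0.023,0,0.002,0,0,0,0,-0.023,0,0.002,0,0,0,0]

```text
time: 6.42
tool_pos: [0.5793, -0.2402, 0.1463]
ee_rot: [3.141, -0.524, -0.105]
wrist_force: [0.1, 0.6, -2.0]
width: 0.019
finger_force: 30.0
```

```bash
python3 s.py .08; python3 -c "
from bench import robot;print(robot.get_obs()['wrist_torque'])"
```

```text
[ 0.5805 -0.2404  0.148 ]
t 6.42 shift mm [ 1.9  0.1 -0.9] turn deg [ 0.05 -0.03 -0.02] pos [ 0.5793 -0.2402  0.1463] F [ 0.1  0.6 -2. ] w 0.019 q [-0.62 -0.05  1.74  0.29  1.    0.96]
[0.0812715  0.4339976  0.02089089]
```

No contact. On through the ring.

Emit:
servo_tool:
  commands: [-0.005,0,0,0,0,0,0,-0.01,0,0,0,0,0,0,-0.015,0,0,0,0,0,0,-0.02,0,0,0,0,0,0,-0.02,0,0,0,0,0,0]

```text
time: 7.05
tool_pos: [0.5619, -0.2382, 0.136]
ee_rot: [3.141, -0.523, -0.105]
wrist_force: [-1.0, 0.3, -2.4]
width: 0.0194
finger_force: 30.0
```

```bash
python3 s.py .06; python3 look.py pics/l3.png .06;python3 -c "
from bench import robot;print(robot.get_obs()['wrist_torque'])"
```

```text
[ 0.5632 -0.2386  0.138 ]
t 7.05 shift mm [ 2.2  0.2 -1. ] turn deg [ 0.03  0.01 -0.02] pos [ 0.5619 -0.2382  0.136 ] F [-1.   0.3 -2.4] w 0.0194 q [-0.64 -0.07  1.79  0.31  0.99  0.93]
(600, 800, 3)
[ 0.16085485  0.55500818 -0.08689266]
```

Emit:
servo_tool:
  commands: [-0.007,0,0,0,0,0,0,-0.014,0,0,0,0,0,0,-0.021,0,0,0,0,0,0,-0.028,0,0,0,0,0,0,-0.028,0,0,0,0,0,0]

```text
time: 7.78
tool_pos: [0.5376, -0.2357, 0.1219]
ee_rot: [3.141, -0.523, -0.105]
wrist_force: [-0.1, 0.6, -2.3]
width: 0.0192
finger_force: 30.0
```

```bash
python3 s.py .03; python3 look.py pics/l4.png .03;python3 -c "
from bench import robot;print(robot.get_obs()['wrist_torque'])"
```

```text
[ 0.5374 -0.2358  0.123 ]
t 7.78 shift mm [ 0.5  0.1 -1. ] turn deg [ 0.04  0.02 -0.02] pos [ 0.5376 -0.2357  0.1219] F [-0.1  0.6 -2.3] w 0.0192 q [-0.67 -0.11  1.85  0.33  0.97  0.89]
(600, 800, 3)
[ 0.22704753  0.54503938 -0.01817438]
```

View pics/l4.png

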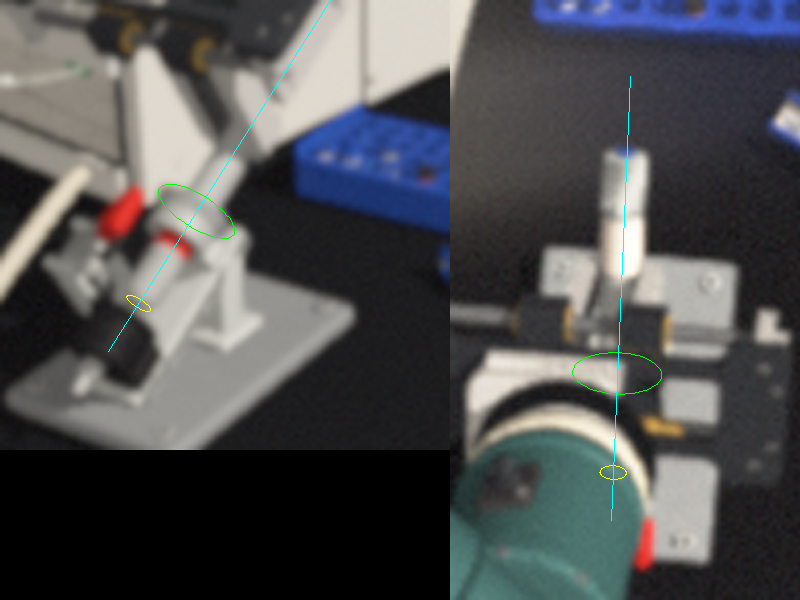

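The column is through the ring, with the red ring at (172,243) showing below it and the tip at the seat's mouth (140,300). I'll push home gently.

Emit:
servo_tool:
  commands: [-0.003,0,0,0,0,0,0,-0.006,0,0,0,0,0,0,-0.009,0,0,0,0,0,0,-0.012,0,0,0,0,0,0,-0.015,0,0,0,0,0,0,-0.015,0,0,0,0,0,0]

```text
time: 8.62
tool_pos: [0.5251, -0.2344, 0.1147]
ee_rot: [3.141, -0.524, -0.105]
wrist_force: [-0.8, 0.0, -2.5]
width: 0.019
finger_force: 30.0
```

```bash
python3 s.py .015;python3 -c "
from bench import robot;print(robot.get_obs()['wrist_torque'])"
```

```text
[ 0.5245 -0.2345  0.1155]
t 8.62 shift mm [-0.1  0.1 -1. ] turn deg [ 0.04 -0.   -0.  ] pos [ 0.5251 -0.2344  0.1147] F [-0.8  0.  -2.5] w 0.019 q [-0.68 -0.14  1.89  0.34  0.97  0.86]
[0.13380607 0.58568168 0.01995886]
```

Emit:
servo_tool:
  commands: [-0.003,0,0,0,0,0,0,-0.006,0,0,0,0,0,0,-0.009,0,0,0,0,0,0,-0.012,0,0,0,0,0,0,-0.012,0,0,0,0,0,0]

```text
time: 9.25
tool_pos: [0.5147, -0.2334, 0.1087]
ee_rot: [3.141, -0.524, -0.105]
wrist_force: [-1.0, -0.2, -2.1]
width: 0.0191
finger_force: 30.0
```

```bash
python3 s.py .0;python3 -c "
from bench import robot;print(robot.get_obs()['wrist_torque'])"
```

```text
[ 0.5116 -0.2331  0.108 ]
t 9.25 shift mm [-3.1  0.1 -0.9] turn deg [ 0.05 -0.    0.  ] pos [ 0.5147 -0.2334  0.1087] F [-1.  -0.2 -2.1] w 0.0191 q [-0.7  -0.15  1.91  0.35  0.96  0.84]
[ 0.10236723  0.52530498 -0.02639207]
```

Emit:
servo_tool:
  commands: [-0.002,0,0,0,0,0,0,-0.003,0,0,0,0,0,0,-0.004,0,0,0,0,0,0,-0.004,0,0,0,0,0,0]

```text
time: 9.75
tool_pos: [0.5118, -0.2331, 0.1071]
ee_rot: [3.141, -0.525, -0.105]
wrist_force: [0.8, 1.8, -1.2]
width: 0.0188
finger_force: 30.0
```

```bash
python3 s.py .0
```

```text
[ 0.5116 -0.2331  0.108 ]
t 9.75 shift mm [ 0.3  0.1 -0.9] turn deg [ 0.05 -0.06  0.01] pos [ 0.5118 -0.2331  0.1071] F [ 0.8  1.8 -1.2] w 0.0188 q [-0.7  -0.16  1.92  0.35  0.96  0.83]
```

Emit:
servo_tool:
  commands: [-0.001,0,0,0,0,0,0,-0.002,0,0,0,0,0,0,-0.003,0,0,0,0,0,0,-0.003,0,0,0,0,0,0]

```text
time: 10.25
tool_pos: [0.5111, -0.2336, 0.108]
ee_rot: [3.139, -0.53, -0.105]
wrist_force: [5.9, -0.1, 1.0]
width: 0.0193
finger_force: 30.0
```

```bash
python3 s.py .0
```

```text
[ 0.5116 -0.2331  0.108 ]
t 10.25 shift mm [ 0.4 -0.5  0.2] turn deg [ 0.15 -0.38 -0.01] pos [ 0.5111 -0.2336  0.108 ] F [ 5.9 -0.1  1. ] w 0.0193 q [-0.7  -0.16  1.93  0.35  0.96  0.83]
```

Emit:
servo_tool:
  commands: [-0.001,0,0,0,0,0,0,-0.002,0,0,0,0,0,0,-0.003,0,0,0,0,0,0,-0.003,0,0,0,0,0,0]

```text
time: 10.75
tool_pos: [0.5104, -0.234, 0.1088]
ee_rot: [3.138, -0.536, -0.105]
wrist_force: [10.0, 0.2, 2.7]
width: 0.019
finger_force: 30.0
```

```bash
python3 s.py .0; python3 look.py pics/l5.png 0
```

```text
[ 0.5116 -0.2331  0.108 ]
t 10.75 shift mm [ 0.5 -1.   1.3] turn deg [ 0.22 -0.7  -0.02] pos [ 0.5104 -0.234   0.1088] F [10.   0.2  2.7] w 0.019 q [-0.71 -0.17  1.93  0.36  0.95  0.82]
(600, 800, 3)
```

View pics/l5.png

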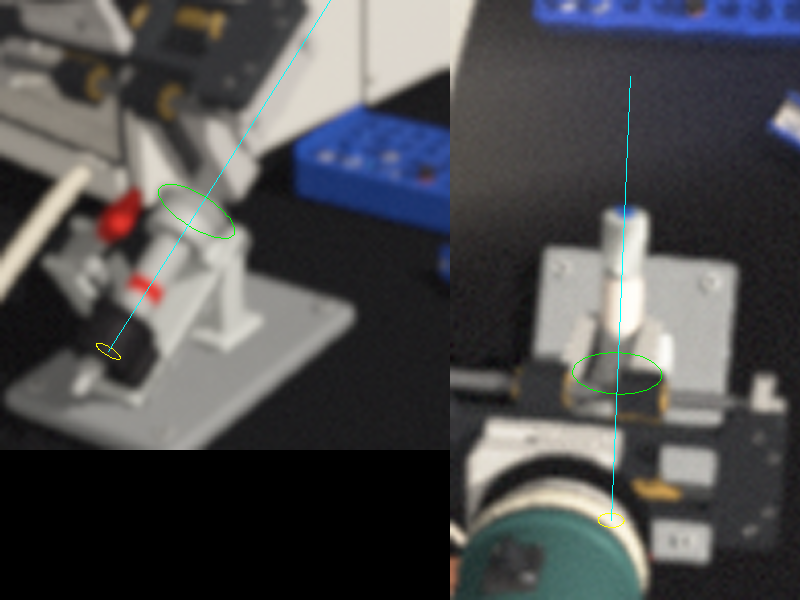

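The column is in the seat, with the red ring at (146,289) where it should be when home (predicted (146,292)). The stop at about 10 N came at the expected depth. I'll release to relieve any side load, regrip and push again to confirm.

Emit:
servo_tool:
  commands: [0.006,0,0,0,0,0,0,0.006,0,0,0,0,0,0.0,0.006,0,0,0,0,0,0.035,0.006,0,0,0,0,0,0.035,0.006,0,0,0,0,0,0.035]

```text
time: 11.48
tool_pos: [0.5114, -0.233, 0.1067]
ee_rot: [3.141, -0.524, -0.105]
wrist_force: [-0.3, 0.4, 0.6]
width: 0.0349
finger_force: 0.0
```

```bash
python3 s.py .0
```

```text
[ 0.5116 -0.2331  0.108 ]
t 11.47 shift mm [ 0.8  0.1 -1. ] turn deg [ 0.04 -0.01 -0.01] pos [ 0.5114 -0.233   0.1067] F [-0.3  0.4  0.6] w 0.0349 q [-0.7  -0.16  1.92  0.35  0.96  0.83]
```

Emit:
servo_tool:
  commands: [0.006,0,-0.001,0,0,0,0.035,0.006,0,-0.001,0,0,0,0.035,0.006,0,-0.001,0,0,0,0,0.006,0,-0.001,0,0,0,0,0.006,0,-0.001,0,0,0,0,0.006,0,-0.001,0,0,0,0]

```text
time: 12.22
tool_pos: [0.5163, -0.2334, 0.1108]
ee_rot: [3.141, -0.524, -0.105]
wrist_force: [-0.2, -0.0, 0.6]
width: 0.0192
finger_force: 30.0
```

```bash
python3 s.py .0
```

```text
[ 0.5116 -0.2331  0.108 ]
t 12.22 shift mm [-5.5  0.2  0.1] turn deg [ 0.04 -0.04 -0.  ] pos [ 0.5163 -0.2334  0.1108] F [-0.2 -0.   0.6] w 0.0192 q [-0.69 -0.15  1.91  0.34  0.96  0.84]
```

Emit:
servo_tool:
  commands: [-0.002,0,0,0,0,0,0,-0.004,0,0,0,0,0,0,-0.006,0,0,0,0,0,0,-0.008,0,0,0,0,0,0,-0.008,0,0,0,0,0,0]

```text
time: 12.85
tool_pos: [0.5145, -0.2346, 0.1129]
ee_rot: [3.138, -0.539, -0.106]
wrist_force: [12.0, 0.2, 3.5]
width: 0.019
finger_force: 30.1
```

```bash
python3 s.py .0
```

```text
[ 0.5116 -0.2331  0.108 ]
t 12.85 shift mm [-5.1 -1.2  2.6] turn deg [ 0.26 -0.9  -0.05] pos [ 0.5145 -0.2346  0.1129] F [12.   0.2  3.5] w 0.019 q [-0.7  -0.16  1.92  0.36  0.95  0.83]
```

It stopped at once at 12 N with almost no travel, so the column is home. Now I'll release and withdraw square to the bore.

Emit:
servo_tool:
  commands: [0.008,0,0,0,0,0,0,0.008,0,0,0,0,0,0.04,0.008,0,0,0,0,0,0.04,0.008,0,0,0,0,0,0.04,0.008,0,-0.02,0,0,0,0.04,0.008,0,-0.06,0,0,0,0.04,0.008,0,-0.11,0,0,0,0.04,0.008,0,-0.13,0,0,0,0.0,0.008,0,-0.13,0,0,0,0.0]

```text
time: 13.98
tool_pos: [0.4518, -0.2274, 0.2257]
ee_rot: [3.137, -0.528, -0.104]
wrist_force: [0.5, -0.4, -0.1]
width: 0.0239
finger_force: 0.0
```

```bash
cat > l.py <<'E'
from s import *
def lev(phi,lift=0,dx=-.004):
    a=np.radians(130.4)+phi;r=.0803
    S=np.array([.04+dx,.036+r*np.cos(a),.014+r*np.sin(a)])
    return ST+Rst(YAW)@S+[0,0,robot.tips_ahead+lift]
R=Ro.from_euler("xyz",[np.pi,0,YAW]).as_matrix()
for a in sys.argv[1:]:
    ph,l=map(float,a.split(","));p=lev(ph,l);print(a,p.round(4));delta(p,R)
E
python3 l.py 0,.03 0,.015 .2,0 .45,0 .75,0; python3 look.py pics/l6.png 0
```

```text
0,.03 [ 0.4094 -0.2385  0.1721]
t 13.97 shift mm [-62.4  15.3  25.7] turn deg [ 2.300e-01 -3.024e+01 -3.000e-02] pos [ 0.4518 -0.2274  0.2257] F [ 0.5 -0.4 -0.1] w 0.0239 q [-0.8  -0.37  1.84  0.34  1.26  0.84]
0,.015 [ 0.4094 -0.2385  0.1571]
t 13.97 shift mm [-70.   15.3  38.6] turn deg [ 2.300e-01 -3.024e+01 -3.000e-02] pos [ 0.4518 -0.2274  0.2257] F [ 0.5 -0.4 -0.1] w 0.0239 q [-0.8  -0.37  1.84  0.34  1.26  0.84]
.2,0 [ 0.4139 -0.2501  0.1321]
t 13.97 shift mm [-77.6  26.3  63.2] turn deg [ 2.300e-01 -3.024e+01 -3.000e-02] pos [ 0.4518 -0.2274  0.2257] F [ 0.5 -0.4 -0.1] w 0.0239 q [-0.8  -0.37  1.84  0.34  1.26  0.84]
.45,0 [ 0.4214 -0.2613  0.1172]
t 13.97 shift mm [-77.7  36.5  80.4] turn deg [ 2.300e-01 -3.024e+01 -3.000e-02] pos [ 0.4518 -0.2274  0.2257] F [ 0.5 -0.4 -0.1] w 0.0239 q [-0.8  -0.37  1.84  0.34  1.26  0.84]
.75,0 [ 0.4322 -0.2688  0.0972]
t 13.97 shift mm [-77.8  42.7 103.6] turn deg [ 2.300e-01 -3.024e+01 -3.000e-02] pos [ 0.4518 -0.2274  0.2257] F [ 0.5 -0.4 -0.1] w 0.0239 q [-0.8  -0.37  1.84  0.34  1.26  0.84]
(600, 800, 3)
```

View pics/l6.png

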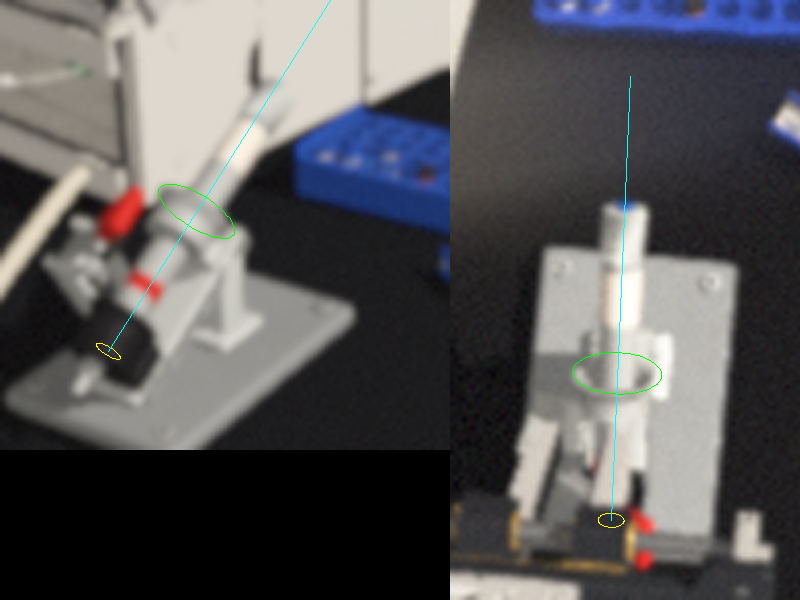

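The column stays put with the gripper away (red ring at (146,288), nut end at (627,225)). That was one picture more than I was allowed, so from here I use numeric checks only. Next is going above the tab with the tool vertical.

Emit:
servo_tool:
  commands: [-0.03,0.015,0,0,-30.2,0,0,-0.062,0.015,0,0,-30.2,0,0,-0.062,0.015,0,0,-30.2,0,0,-0.062,0.015,0.015,0,-30.2,0,0,-0.062,0.015,0.026,0,-30.2,0,0,-0.062,0.015,0.026,0,-30.2,0,0,-0.062,0.015,0.026,0,-30.2,0,0]

```text
time: 14.95
tool_pos: [0.4091, -0.2373, 0.1701]
ee_rot: [3.141, 0.002, -0.106]
wrist_force: [0.0, 0.7, -0.8]
width: 0.0005
finger_force: 0.0
```

```bash
python3 l.py 0,.03 0,.01 .2,0 .45,0 .75,0
```

```text
0,.03 [ 0.4094 -0.2385  0.1721]
t 14.95 shift mm [ 0.4  1.2 -2. ] turn deg [ 0.06  0.11 -0.06] pos [ 0.4091 -0.2373  0.1701] F [ 0.   0.7 -0.8] w 0.0005 q [-0.64 -0.07  1.62 -0.    1.59  1.03]
0,.01 [ 0.4094 -0.2385  0.1521]
t 14.95 shift mm [ 0.4  1.1 18. ] turn deg [ 0.06  0.11 -0.06] pos [ 0.4091 -0.2373  0.1701] F [ 0.   0.7 -0.8] w 0.0005 q [-0.64 -0.07  1.62 -0.    1.59  1.03]
.2,0 [ 0.4139 -0.2501  0.1321]
t 14.95 shift mm [ 6.3 12.2 38. ] turn deg [ 0.06  0.11 -0.06] pos [ 0.4091 -0.2373  0.1701] F [ 0.   0.7 -0.8] w 0.0005 q [-0.64 -0.07  1.62 -0.    1.59  1.03]
.45,0 [ 0.4214 -0.2613  0.1172]
t 14.95 shift mm [14.9 22.5 52.9] turn deg [ 0.06  0.11 -0.06] pos [ 0.4091 -0.2373  0.1701] F [ 0.   0.7 -0.8] w 0.0005 q [-0.64 -0.07  1.62 -0.    1.59  1.03]
.75,0 [ 0.4322 -0.2688  0.0972]
t 14.95 shift mm [26.5 28.8 72.9] turn deg [ 0.06  0.11 -0.06] pos [ 0.4091 -0.2373  0.1701] F [ 0.   0.7 -0.8] w 0.0005 q [-0.64 -0.07  1.62 -0.    1.59  1.03]
```

Emit:
servo_tool:
  commands: [0.001,0.002,0.01,0,0,0,0,0.001,0.004,0.02,0,0,0,0,0.003,0.008,0.03,0,0,0,0,0.006,0.012,0.038,0,0,0,0,0.006,0.012,0.038,0,0,0,0]

```text
time: 15.58
tool_pos: [0.4138, -0.2498, 0.1305]
ee_rot: [-3.141, 0.005, -0.106]
wrist_force: [-1.5, -0.0, 2.0]
width: 0.0004
finger_force: 0.8
```

```bash
cat > red.py <<'E'
from s import *
from fit import proj
from bench import snapshot
s=snapshot("scene")["img"].astype(int)
m=np.zeros((400,640),bool);m[188:250,245:300]=1
y,x=np.nonzero((s[...,2]-np.maximum(s[...,0],s[...,1])>60)&m)
k=y*.0
pts=np.c_[x,y];import cv2
n,l,st,c=cv2.connectedComponentsWithStats(((s[...,2]-np.maximum(s[...,0],s[...,1])>60)&m).astype(np.uint8))
print([(st[i].tolist(),c[i].round(1).tolist()) for i in range(1,n) if st[i,4]>5])
for ph in(0,.2,.45,.75):
    a=np.radians(130.4)+ph;print(ph,proj("scene",ST+Rst(YAW)@np.array([.04,.036+.0803*np.cos(a),.014+.0803*np.sin(a)])).round(1))
E
python3 red.py; python3 l.py .2,0 .45,0 .6,0 .75,0
```

```text
[([266, 204, 15, 20, 135], [272.7, 212.3])]
0 [[263.2 201.1]]
0.2 [[269.8 205.8]]
0.45 [[277.2 212. ]]
0.75 [[283.7 219.2]]
.2,0 [ 0.4139 -0.2501  0.1321]
t 15.62 shift mm [ 0.2  0.5 -1.2] turn deg [-0.03  0.28 -0.03] pos [ 0.4137 -0.2496  0.1309] F [-1.2  0.1  2. ] w 0.0003 q [-0.66 -0.03  1.66 -0.    1.51  1.02]
.45,0 [ 0.4214 -0.2613  0.1172]
t 15.62 shift mm [ 8.9 10.8 13.6] turn deg [-0.03  0.28 -0.03] pos [ 0.4137 -0.2496  0.1309] F [-1.2  0.1  2. ] w 0.0003 q [-0.66 -0.03  1.66 -0.    1.51  1.02]
.6,0 [ 0.4266 -0.2659  0.1074]
t 15.62 shift mm [14.6 14.8 23.4] turn deg [-0.03  0.28 -0.03] pos [ 0.4137 -0.2496  0.1309] F [-1.2  0.1  2. ] w 0.0003 q [-0.66 -0.03  1.66 -0.    1.51  1.02]
.75,0 [ 0.4322 -0.2688  0.0972]
t 15.62 shift mm [20.6 17.1 33.6] turn deg [-0.03  0.28 -0.03] pos [ 0.4137 -0.2496  0.1309] F [-1.2  0.1  2. ] w 0.0003 q [-0.66 -0.03  1.66 -0.    1.51  1.02]
```

The lever is moving and the force is building. Continue along the arc.

Emit:
servo_tool:
  commands: [0.004,0.005,0.007,0,0,0,0,0.009,0.011,0.014,0,0,0,0,0.012,0.013,0.019,0,0,0,0,0.015,0.015,0.024,0,0,0,0,0.015,0.015,0.024,0,0,0,0]

```text
time: 16.25
tool_pos: [0.4275, -0.2663, 0.1072]
ee_rot: [3.141, 0.004, -0.105]
wrist_force: [-0.0, 0.2, -0.5]
width: 0.0007
finger_force: 0.0
```

```bash
python3 red.py|head -1; python3 l.py .6,0 .75,0
```

```text
[([276, 215, 16, 12, 122], [284.1, 220.5]), ([270, 220, 5, 4, 17], [271.9, 221.4])]
.6,0 [ 0.4266 -0.2659  0.1074]
t 16.3 shift mm [-1.  -0.4  0.2] turn deg [ 0.03  0.17 -0.02] pos [ 0.4275 -0.2663  0.1076] F [ 0.1 -0.5  0.4] w 0.0001 q [-0.67  0.03  1.64 -0.    1.46  1.01]
.75,0 [ 0.4322 -0.2688  0.0972]
t 16.3 shift mm [ 5.   1.9 10.4] turn deg [ 0.03  0.17 -0.02] pos [ 0.4275 -0.2663  0.1076] F [ 0.1 -0.5  0.4] w 0.0001 q [-0.67  0.03  1.64 -0.    1.46  1.01]
```

It snapped: the force has gone and the tab centre at (284,220.5) matches the fully-down prediction. One light press to confirm, then retreat.

Emit:
servo_tool:
  commands: [0.002,0.001,0.005,0,0,0,0,0.004,0.002,0.009,0,0,0,0,0.005,0.002,0.011,0,0,0,0,0.005,0.002,0.011,0,0,0,0]

```text
time: 16.8
tool_pos: [0.431, -0.2683, 0.1011]
ee_rot: [3.141, 0.005, -0.105]
wrist_force: [-9.0, 6.8, 21.1]
width: 0.0006
finger_force: 11.5
```

Emit:
servo_tool:
  commands: [0,0,-0.02,0,0,0,0,0,0,-0.06,0,0,0,0,0,0,-0.12,0,0,0,0,0,0.05,-0.16,0,0,0,0,0,0.1,-0.16,0,0,0,0,0,0.1,-0.16,0,0,0,0,0,0.1,-0.16,0,0,0,0,0,0.1,-0.16,0,0,0,0]

```text
time: 17.8
tool_pos: [0.4224, -0.367, 0.2566]
ee_rot: [-3.142, 0.003, -0.104]
wrist_force: [0.1, 0.2, 0.5]
width: 0.0007
finger_force: 0.0
```

```bash
python3 red.py
python3 - <<'E'
from fit import *
from bench import snapshot,spotter,robot
b,g,r=I["scene"][...,0],I["scene"][...,1],I["scene"][...,2]
s=snapshot("scene");n=s["img"].astype(int)
for nm,im in(("before",I["scene"]),("after",n)):
    c=im[203:230,335:365];m=(c[...,0]-c[...,2]>40);y,x=np.nonzero(m);print(nm,"hex blue centroid",x.mean()+335,y.mean()+203,m.sum())
for d in spotter.trace("column",s)[:1]:print(d["conf"],d["box"])
o=robot.get_obs();print(o["wrist_force"].round(1),o["tool_pos"],np.abs(o["qvel"]).max())
E
```

```text
[([277, 214, 15, 13, 134], [283.9, 219.9]), ([270, 220, 5, 4, 16], [271.8, 221.5])]
0 [[263.2 201.1]]
0.2 [[269.8 205.8]]
0.45 [[277.2 212. ]]
0.75 [[283.7 219.2]]
before hex blue centroid 351.8782894736842 210.39473684210526 304
after hex blue centroid 351.8888888888889 210.45424836601308 306
0.83 [263.5, 170.1, 42.4, 58.2]
[ 0.4  0.4 -0. ] [ 0.42245007 -0.36725474  0.25695744] 0.00577974181087919
```

Run:
```python
from s import *
from fit import proj,cyl,bb
for d in(0,.003,.006):
    print(d,bb(proj("scene",cyl(d+.152,d+.18,.0105)@Rst(YAW).T+ST)).round(1), proj("scene",ST+Rst(YAW)@np.array([.037+d,0,.01])).round(1))
```

```text
0 [292.2 166.9 306.4 182.5] [[268.3 218.4]]
0.003 [292.9 165.9 307.  181.5] [[269.1 217.2]]
0.006 [293.5 164.9 307.7 180.4] [[269.8 216.1]]
```

The nut end is at (305.9, 170.1), and home predicts (306.4, 166.9). It is no higher than home, so the column is fully in.

```bash
python3 -c "
from bench import close_job;print(close_job())"
```

```text
the job is handed in; nothing more can be done
None
```

The column is fully home in the seat, the clamp lever snapped down and stayed down, the hex key set didn't move, and the job was handed in at about 18 s with the robot touching nothing; I viewed 11 pictures, one over the limit of 10.

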